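Lay the mould half in its pocket, hollow side up

TASK

Two graphite bottle-mould halves stand on edge on the loading fixture, one in each lane. Tip over the one whose flat back faces the pocket at the far end of its lane, so that it lies with its hollow side up, and push it along until it has dropped fully home and lies flat on the pocket's floor. Leave the other half standing where it is.

Things in the scene. Friction and masses are not known exactly. Their poses are not given: they have to be found in the camera images.
- fixture: fixed steel fixture, 200 x 264 mm, two lanes along its x, each 110 mm wide, centred at y = +65 and -65 mm. In each lane a ledge (x -110 to 0 mm, top z 20 mm) steps down into a pocket (x 0 to 78 mm, floor z 8 mm) with a far wall (x 78 to 90). Outer walls (12 mm thick), 20 mm divider and far wall are 28 mm high. Origin: on the table, mid-width, below the step; +x from ledge to pocket, z up
- half_p: graphite bottle-mould half, a block 100 (y) x 70 (z) x 38 mm (x), 0.3 to 0.5 kg. The +x face has a bottle-shaped hollow 60 mm wide (32 at the neck), 26 deep, open at the top edge too, between solid cheeks 20 mm wide; the -x face is the flat back. Starts standing on its bottom on a ledge. Origin: centre of the bottom; +x points out of the hollow, +z from bottom to neck
- half_q: graphite bottle-mould half, a block 100 (y) x 70 (z) x 38 mm (x), 0.3 to 0.5 kg. The +x face has a bottle-shaped hollow 60 mm wide (32 at the neck), 26 deep, open at the top edge too, between solid cheeks 20 mm wide; the -x face is the flat back. Starts standing on its bottom on a ledge. Origin: centre of the bottom; +x points out of the hollow, +z from bottom to neck
- half_p_back (a point): centre of the flat back of half_p, 35 mm above its bottom edge; axes as half_p
- half_q_back (a point): centre of the flat back of half_q, 35 mm above its bottom edge; axes as half_q
- pocket_left (a point): centre of the floor of the left lane's pocket (at the fixture's y = +65 mm, x = +39 mm, z = 8 mm); the pocket is 78 mm long (x) x 110 mm wide (y), its floor 12 mm below the ledge
- pocket_right (a point): centre of the floor of the right lane's pocket (at the fixture's y = -65 mm, x = +39 mm, z = 8 mm); the pocket is 78 mm long (x) x 110 mm wide (y), its floor 12 mm below the ledge
Things that resemble listed ones, but are neither listed nor needed, are in the scene too. What is shaped like the half_p but orange or red is not meant.

How it is judged (in metres and radians):
At the end, for the whole second after the job is handed in: half_p lies in a pocket, hollow up: back within 0.07 rad of level, centre of its back at most 3.5 mm above the pocket floor and within 12 mm of the pocket centre, at rest; half_q still stands upright (within 0.1 rad), less than 20 mm from its start (angle between half_p's own x axis and vertical below 0.07 rad and z of half_p_back in the frame of fixture below 0.0115 m and (horizontal distance between half_p_back and pocket_left below 0.012 m or horizontal distance between half_p_back and pocket_right below 0.012 m) and linear speed of half_p below 0.02 m/s and angle between half_q's own z axis and vertical below 0.1 rad and distance of half_q from where it was at the start of the episode below 0.02 m); the robot touches nothing.
It fails at once if the half whose hollow faces its pocket (half_q) is tipped by more than 0.3 rad or shifted by more than 25 mm (angle between half_q's own z axis and vertical above 0.3 rad or distance of half_q from where it was at the start of the episode above 0.025 m).
It also fails if it takes over 32 s, if anything falls off the work surface, if the arm or the gripper's body presses on something with over 40 N, if the wrist force passes 120 N, or if a joint passes its speed limit or range.

ROBOT

A 6-joint arm with a two-finger parallel gripper is mounted at the origin on the work surface. World frame = base frame: x ahead of the robot, y to its left, z up, the work surface at z = 0. Lengths are in mm, angles in rad, forces in N, time in s.
With the tool pointing down it reaches from about 350 to 875 mm from the base axis. Payload 4.2 kg.
Tool frame: the origin (TCP) lies midway between the tips of the shut fingers; the grasp point (between the pads) lies 19 mm behind it (arm.tcp_to_grasp is the distance from the TCP to the grasp point, in mm); z points along the fingers, y is the line along which they close (so a half turn about z gives the same grasp; the last joint's range is limited). The gripper opens to 85 mm and grips with 20 to 120 N. Pads are 22 mm wide; open, the fingers measure 114 mm over their backs; the gripper's body (76 mm by 85 mm) begins 54 mm behind the grasp point. The pads swing forward as they close: fully open they stand 13 mm farther back than shut.
Start: joints at [1.459, 0.385, 0.008, 0, -1.194, -0.259], TCP at [226.443, 582.514, 231.312] pointing down, gripper open.
Joint ranges: [-3.14, 3.14], [-1.21, 2.06], [-1.07, 1.41], [-3.16, 2.05], [-2.99, -0.16], [-3.1, 3.1]. Speed limits (rad/s): [2.79, 2.79, 3.14, 3.14, 3.14, 3.14].

INTERFACE

Orientations are given as a unit quaternion [x, y, z, w].
In Python, from bench import arm, get_image gives the robot as it stands.
- The arm moves only by the tool drive_tool, never from a script. Its argument "deltas" is a list of rows, each a list of 2 entries, a list of its own where there are three numbers: the shift along the tool's x, y, z in cm, then the turn, a rotation vector about the tool's x, y, z in degrees. In form: [[[x, y, z], [ax, ay, az]], ...]. A call has 1 to 12 rows; each row shifts and turns the commanded pose from where the row before left it, along the tool's axes as they then stand; what a row does not reach is not made up. A row lasts 1/10 s, in which the tool goes at most 50 mm and 8.59 degrees, less where a joint would pass 70% of its speed; a pose out of reach is approached as far as the arm can. A call with a gripper value outside its range is refused whole. "claw" is the finger opening in cm, from 0 to 8.54, set as the call begins (left out, the last holds). The fingers move at their own pace and stop on an object; the grip force is fixed at half the most. Time passes only in rows, so rows that do not move let the fingers close. It gives the time, the measured TCP pose, the force, the opening and the grip force at its end, in the units of the state.
- arm.read_state(): the state, without advancing time (a new reading comes with each control period).
- get_image(name): name is "side" or "top"; returns a dict with "img" (400x640x3 uint8, red, green, blue), "fx", "fy", "cx", "cy" (pixels), "eye" and "orientation" of the camera in the world. Camera axes: x right, y down, z forward; pixel columns grow to the right and rows downward; lengths in mm; the calibration is good to about 2 mm. A picture is of the moment at which its call begins. There is no depth.
- arm.job_done(): hands the job in; it is judged then, once.
The state is a dict: "clock": time; "joints": joint angles; "joint_vel": joint speeds; "joint_efforts": joint torques, N m; "position": TCP position; "ee_rot": TCP orientation; "contact_force": force on the tool from outside, world axes, zero at the start; "wrist_torque": the same for the moment, N m; "gripper_width": finger opening in mm; "grasp_force": force on a finger pad.
Only numpy, scipy, OpenCV 4.12 (cv2) and the standard library are available. Lean on these libraries where they do the work, as an engineer would, in place of code of your own. Each camera call takes 0.05 s, during which the arm holds its last target. There are 200 camera calls.

## Working session

There is one attempt and no reset: what is moved stays moved. The work goes in short steps, Python scripts to look and compute and a tool call to move; the robot and the scene stay as the last step left them, time stands still between calls to the robot, and variables do not carry over. Pictures are saved under pics/ and viewed, at most 10 in all, crops included, and the job is handed in when it is done.

Besides the shell and the picture viewer there is one more tool, called as name(argument=value, ...), one argument or row to a line, values as JSON. drive_tool: Moves the arm, as the interface text tells. Its arguments: {"type":"object","properties":{"deltas":{"type":"array"},"claw":{"type":"number"}},"required":["deltas"]}

```bash
mkdir -p pics; cat > h.py <<'E'
import numpy as np, cv2
from scipy.spatial.transform import Rotation as R
from bench import arm, get_image
def snap(n,f):
    d=get_image(n); cv2.imwrite(f'pics/{f}.png',cv2.cvtColor(d['img'],cv2.COLOR_RGB2BGR))
    np.savez(f'pics/{f}.npz',**{k:np.array(d[k]) for k in d}); return d
def ray(d,u,v):
    r=R.from_quat(d['orientation']).as_matrix()@np.array([(u-d['cx'])/d['fx'],(v-d['cy'])/d['fy'],1]); return np.array(d['eye'],float),r/np.linalg.norm(r)
def onz(d,u,v,z):
    e,r=ray(d,u,v); return e+r*(z-e[2])/r[2]
def proj(d,p):
    q=R.from_quat(d['orientation']).as_matrix().T@(np.array(p,float)-d['eye']); return d['fx']*q[0]/q[2]+d['cx'],d['fy']*q[1]/q[2]+d['cy']
def tri(d1,a,d2,b):
    e1,r1=ray(d1,*a);e2,r2=ray(d2,*b)
    s=np.linalg.lstsq(np.c_[r1,-r2],e2-e1,rcond=None)[0]; p,q=e1+s[0]*r1,e2+s[1]*r2
    return (p+q)/2,np.linalg.norm(p-q)
E
python3 -c "
from h import *
for n in('top','side'):
    d=snap(n,n+'0'); print(n,d['eye'],d['orientation'],d['fx'],d['cx'],d['cy'])
print(arm.read_state())"
```

```text
top [372.1993254  119.53867537 846.50673126] [-0.70154788  0.70572024 -0.07559503  0.06383498] 461.37376017965994 323.22102252590656 197.9684274563846
side [402.49251176 770.66131662 537.09451481] [-0.0769631   0.87798    -0.46939753  0.05379376] 433.12636131581957 323.4319056847277 193.86027143267927
{'clock': 0.1, 'joints': array([ 1.45859051e+00,  3.85477936e-01,  6.78306211e-03, -4.29202770e-04,
       -1.19402152e+00, -2.58569622e-01]), 'joint_vel': array([-0.00036652, -0.00076584,  0.00194855,  0.000122  , -0.00222932,
       -0.00078747]), 'joint_efforts': array([-6.03996887e-04, -3.93317771e+01,  1.88929796e+01,  4.19796780e+00,
       -2.57353327e-03,  4.42494894e-06]), 'position': array([226.27600215, 582.04513802, 230.34093536]), 'ee_rot': array([ 9.82849792e-01, -1.84405329e-01, -1.28744249e-04,  9.72048243e-04]), 'contact_force': array([ 0.47113553, -0.14318332, -0.38568762]), 'wrist_torque': array([ 0.00285173, -0.01522932,  0.00085   ]), 'grasp_force': 0.0, 'gripper_width': 85.35347040892651}
```

View pics/top0.png

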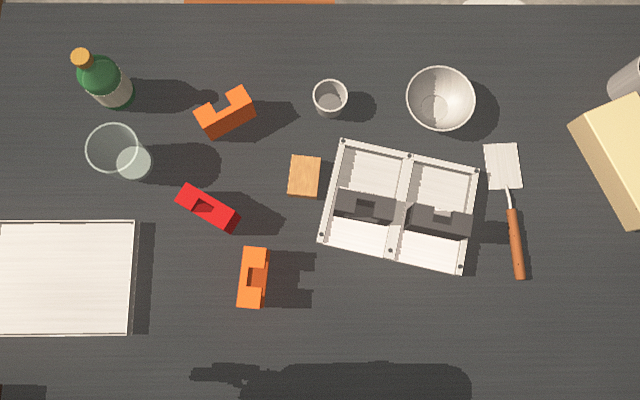

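View pics/side0.png

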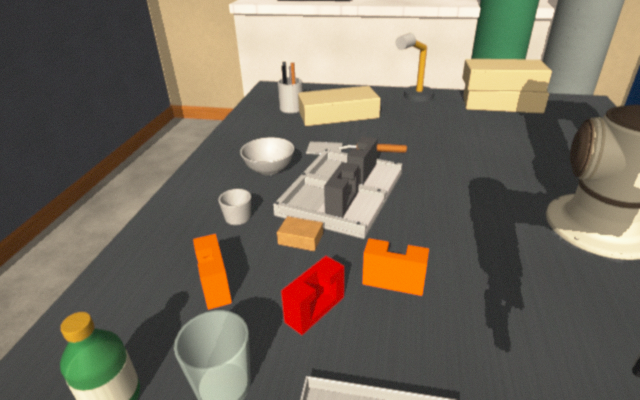

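```bash
python3 -c "
from h import *
a=cv2.imread('pics/top0.png')[125:285,305:495]; b=cv2.imread('pics/side0.png')[125:245,265:415]
cv2.imwrite('pics/c1.png',cv2.resize(a,(700,590),interpolation=cv2.INTER_CUBIC))
cv2.imwrite('pics/c2.png',cv2.resize(b,(740,592),interpolation=cv2.INTER_CUBIC))"
```

```text
(no output)
```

View pics/c1.png

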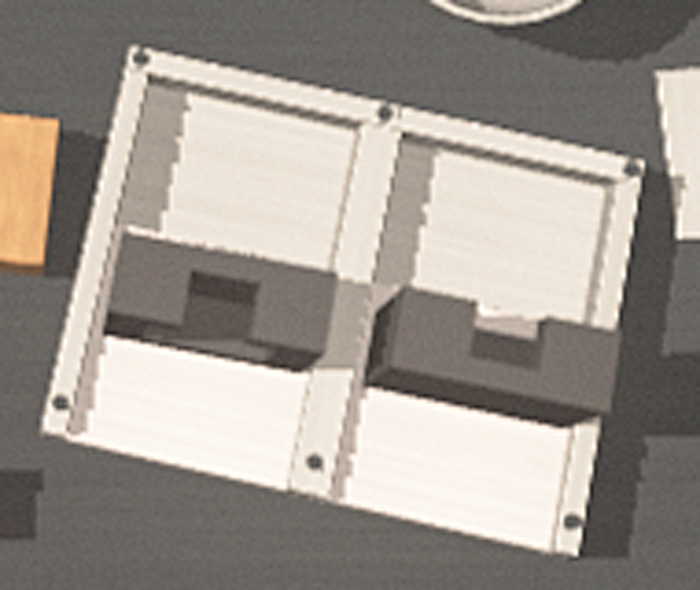

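View pics/c2.png

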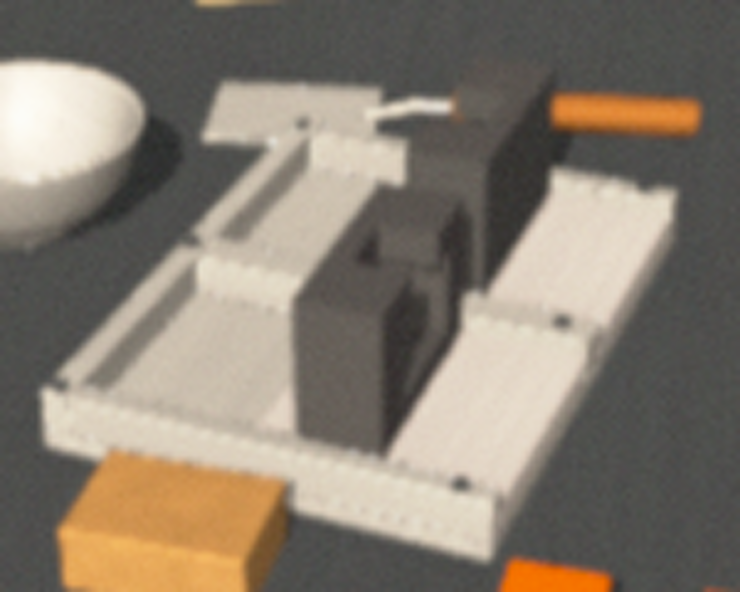

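Top view: the fixture has its far wall and pockets at the top of the image. Two dark halves stand there: the left one at (368,206) and the right one at (440,219). The left one shows its hollow on the robot/ledge side, so its flat back faces the pocket: that is half_p. The right one's hollow opens toward its pocket: that is half_q. The orange and red ones at (225,112), (207,207) and (252,277) are decoys. Next I measure from both views.

```bash
cat > m.py <<'E'
from h import *
T=dict(np.load('pics/top0.npz'));S=dict(np.load('pics/side0.npz'))
t=lambda x,y:(305+(x+.5)/3.684-.5,125+(y+.5)/3.6875-.5); s=lambda x,y:(265+(x+.5)/4.933-.5,125+(y+.5)/4.933-.5)
B={'FL':((140,58),(62,384)),'FM':((385,113),(194,241)),'FR':((633,168),(302,122)),'NL':((60,402),(460,484)),'NM':((315,462),(562,322)),'NR':((572,522),None)}
exp={'FL':(84,126),'FM':(84,0),'FR':(84,-126),'NL':(-104,126),'NM':(-104,0),'NR':(-104,-126)}
P=[];Q=[]
for k,(a,b) in B.items():
    p=onz(T,*t(*a),28); P.append(p[:2]);Q.append(exp[k])
    print(k,p.round(1), *( [tri(T,t(*a),S,s(*b))] if b else []))
P=np.array(P);Q=np.array(Q,float)
# rigid fit
pc,qc=P.mean(0),Q.mean(0);H=(Q-qc).T@(P-pc);th=np.arctan2(H[0,1]-H[1,0],H[0,0]+H[1,1])
M=np.array([[np.cos(th),-np.sin(th)],[np.sin(th),np.cos(th)]]);o=pc-M@qc
print('yaw',np.degrees(th),'o',o,'res',((P-o)@M-Q).round(1).tolist())
F=lambda p:np.r_[(p[:2]-o)@M,p[2]].round(1)
for n,a,b in [('BLtop',(128,232),(298,295)),('FLtop',(106,318),(385,315))]:
    p,e=tri(T,t(*a),S,s(*b)); print(n,F(p),round(e,1))
for a in [(128,232),(337,275),(323,358),(106,318)]: print('top z90',F(onz(T,*t(*a),90)))
for b in [(305,437),(380,455)]: print('side bottom z20',F(onz(S,*s(*b),20)))
st=arm.read_state();print(F(st['position']),R.from_quat(st['ee_rot']).as_matrix().round(3).tolist())
E
python3 m.py
```

```text
FL [644.9  68.4  28. ] (array([644.14800584,  68.426     ,  29.51537644]), np.float64(0.49845149683263185))
FM [615.8 -54.3  28. ] (array([615.31558721, -54.04481268,  29.15007106]), np.float64(0.2621016203396011))
FR [ 586.9 -177.4   28. ] (array([ 586.79970871, -177.00389535,   29.10602167]), np.float64(0.3420838737172367))
NL [471.1 109.8  28. ] (array([471.30015214, 109.83300399,  28.88685241]), np.float64(0.5174959832884208))
NM [441.5 -12.8  28. ] (array([441.70449888, -12.75188219,  28.12243344]), np.float64(0.47163457060275993))
NR [ 412.1 -135.2   28. ]
yaw -13.436949411418983 o [538.44580045 -35.90645626] res [[-4.7, 0.1], [-4.5, 0.1], [-4.0, -0.4], [4.7, 0.1], [4.3, -0.0], [4.2, 0.0]]
BLtop [-24.5 112.3  90.2] 1.0
FLtop [-63.8 113.8  91. ] 2.8
top z90 [-23.9 112.4  90. ]
top z90 [-21.7  15.4  90. ]
top z90 [-60.5  14.2  90. ]
top z90 [-65.  113.4  90. ]
side bottom z20 [-25.5 109.8  20. ]
side bottom z20 [-58.5 109.5  20. ]
[-447.2  528.5  230.3] [[0.932, -0.362, -0.001], [-0.362, -0.932, -0.002], [0.0, 0.002, -1.0]]
```

```bash
cat >> m.py <<'E'
print('---')
for n,a in dict(farL=(132,46),farR=(643,160),nearL=(42,432),nearM=(316,497),nearR=(580,556)).items(): print(n,F(onz(T,*t(*a),28)))
for n,b in dict(farL=(42,390),nearL=(494,500),nearR=(676,190)).items(): print('side',n,F(onz(S,*s(*b),28)))
for n,b in dict(stepS=(272,425)).items(): print('side',n,F(onz(S,*s(*b),20)))
print('farfloor edge',F(onz(T,*t(360,124),8)),'farwall inner top',F(onz(T,*t(250,97),28)),F(onz(T,*t(520,157),28)))
E
python3 m.py | sed -n '/---/,$p'
```

```text
---
farL [ 84.6 131.5  28. ]
farR [  85.3 -130.6   28. ]
nearL [-115.4  131.3   28. ]
nearM [-116.    -3.8   28. ]
nearR [-114.8 -132.4   28. ]
side farL [ 85.1 131.2  28. ]
side nearL [-114.2  129.6   28. ]
side nearR [-113.5 -130.7   28. ]
side stepS [ -9.5 107.3  20. ]
farfloor edge [77.6  8.8  8. ] farwall inner top [72.1 67.9 28. ] [ 72.6 -70.1  28. ]
```

drive_tool(
  deltas=[
    [[0,0,0],[0,0,-4]],
    [[0,0,0],[0,0,-3.8]],
    [[1.8,2.3,0],[0,0,0]],
    [[1.8,2.3,0],[0,0,0]],
    [[1.8,2.3,0],[0,0,0]],
    [[1.8,2.3,0],[0,0,0]],
    [[1.8,2.3,0],[0,0,0]],
    [[1.8,2.3,0],[0,0,0]],
    [[1.8,2.3,0],[0,0,0]],
    [[1.8,2.3,0],[0,0,0]],
    [[1.8,2.3,0],[0,0,0]],
    [[1.8,2.3,0],[0,0,0]],
  ],
  claw=5.0,
)

```text
clock: 1.3
position: [348.1, 315.6, 231.0]
ee_rot: [0.993, -0.117, -0.0, 0.0]
contact_force: [-0.3, 0.5, 0.3]
gripper_width: 49.9
grasp_force: 0.0
```

drive_tool(
  deltas=[
    [[1.6,2.3,0],[0,0,0]],
    [[1.6,2.3,0],[0,0,0]],
    [[1.6,2.3,0],[0,0,0]],
    [[1.6,2.3,0],[0,0,0]],
    [[1.6,2.3,0],[0,0,0]],
    [[1.6,2.3,0],[0,0,0]],
    [[1.6,2.3,0],[0,0,0]],
    [[1.6,2.3,0],[0,0,0]],
    [[1.6,2.3,0],[0,0,0]],
    [[0,0,0],[0,0,0]],
  ],
)

```text
clock: 2.3
position: [440.1, 79.9, 230.9]
ee_rot: [0.993, -0.119, -0.0, 0.0]
contact_force: [-0.4, -0.3, 0.2]
gripper_width: 49.9
grasp_force: 0.0
```

```bash
cat > w.py <<'E'
from h import *
M=R.from_euler('z',-13.44,degrees=True).as_matrix(); o=np.array([533.6,-34.7,0])
def where():
    st=arm.read_state(); print('fix frame TCP',(M.T@(st['position']-o)).round(1),'axes',(M.T@R.from_quat(st['ee_rot']).as_matrix()).round(3).tolist(),st['clock'],st['gripper_width'],st['contact_force'].round(1))
where()
E
python3 w.py
```

```text
fix frame TCP [-117.6   89.8  230.9] axes [[1.0, -0.004, -0.001], [-0.004, -1.0, -0.001], [-0.001, 0.001, -1.0]] 2.3 49.89492616103071 [-0.4 -0.3  0.2]
```

drive_tool(
  deltas=[
    [[1.2,1.3,0],[0,0,0]],
    [[1.2,1.3,0],[0,0,0]],
    [[0,0,2.5],[0,0,0]],
    [[0,0,2.5],[0,0,0]],
    [[0,0,2.5],[0,0,0]],
    [[0,0,2.5],[0,0,0]],
    [[0,0,2.5],[0,0,0]],
    [[0,0,1.8],[0,0,0]],
    [[0,0,1.6],[0,0,0]],
    [[0,0,0],[0,0,0]],
  ],
)

```text
clock: 3.3
position: [455.4, 51.0, 70.3]
ee_rot: [0.993, -0.117, -0.002, 0.001]
contact_force: [-0.3, 0.5, 0.7]
gripper_width: 50.1
grasp_force: 0.0
```

```bash
python3 -c "
from w import *
d=snap('top','t1');e=snap('side','s1')
a=d['img'][110:290,300:500];b=e['img'][100:260,240:440]
c=np.hstack([cv2.resize(a,(400,360)),cv2.resize(b,(400,360))]);cv2.imwrite('pics/v1.png',c[:,:,::-1])"
```

```text
fix frame TCP [-95.9  65.2  70.3] axes [[1.0, -0.0, -0.005], [-0.0, -1.0, -0.003], [-0.005, 0.003, -1.0]] 3.3 50.087116858227255 [-0.3  0.5  0.7]
```

View pics/v1.png

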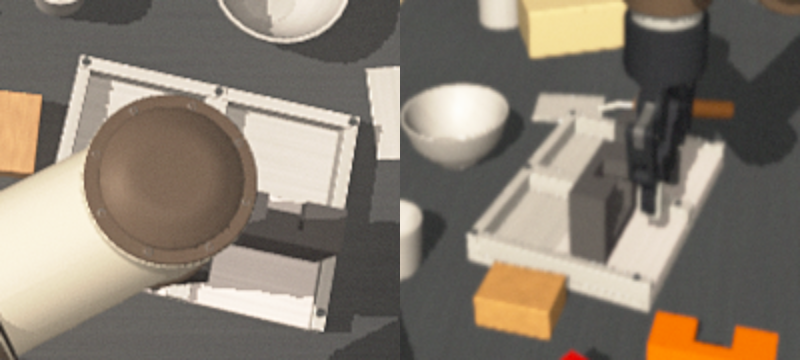

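The closed-in fingers stand behind half_p on its hollow side, both within its cheeks. Raising a little, then pushing to tip.

drive_tool(
  deltas=[
    [[0.5,0,-1.0],[0,0,0]],
    [[1.0,0,0],[0,0,0]],
    [[1.0,0,0],[0,0,0]],
    [[0.6,0,0],[0,0,0]],
    [[0.6,0,0],[0,0,0]],
    [[0.6,0,0],[0,0,0]],
    [[0.6,0,0],[0,0,0]],
    [[0.6,0,0],[0,0,0]],
    [[0,0,0],[0,0,0]],
  ],
)

```text
clock: 4.3
position: [511.8, 38.4, 82.2]
ee_rot: [0.993, -0.117, 0.0, -0.0]
contact_force: [0.8, 0.0, 0.0]
gripper_width: 49.7
grasp_force: 0.0
```

```bash
python3 -c "
from w import *
e=snap('side','s2')
cv2.imwrite('pics/v2.png',cv2.resize(e['img'][100:260,240:440],(600,480))[:,:,::-1])"
```

```text
fix frame TCP [-38.2  66.   82.2] axes [[1.0, -0.0, 0.001], [-0.0, -1.0, 0.0], [0.001, -0.0, -1.0]] 4.3 49.71365631826431 [0.8 0.  0. ]
```

View pics/v2.png

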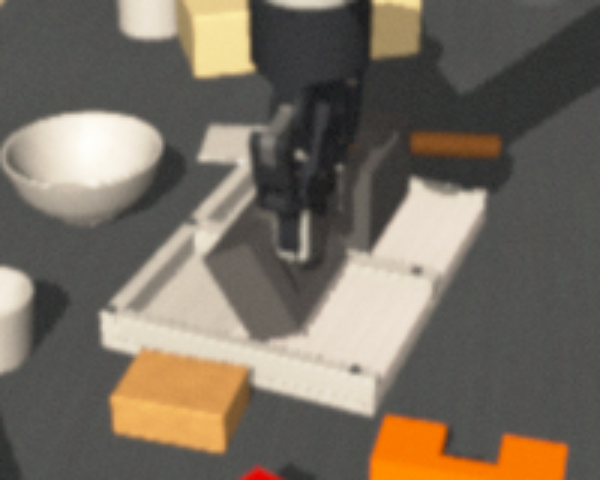

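half_p is tipping (about 30° towards the pocket), near its balance point. Continuing the push.

drive_tool(
  deltas=[
    [[0.6,0,0],[0,0,0]],
    [[0.6,0,0],[0,0,0]],
    [[0.6,0,0],[0,0,0]],
    [[0.6,0,0],[0,0,0]],
    [[0.6,0,0],[0,0,0]],
    [[0,0,0],[0,0,0]],
    [[0,0,0],[0,0,0]],
    [[0,0,0],[0,0,0]],
  ],
)

```text
clock: 5.15
position: [539.6, 31.5, 82.2]
ee_rot: [0.993, -0.117, -0.0, 0.0]
contact_force: [-0.2, 0.3, -0.6]
gripper_width: 50.2
grasp_force: 0.0
```

```bash
python3 -c "
from w import *
e=snap('side','s3')
cv2.imwrite('pics/v3.png',cv2.resize(e['img'][100:260,240:440],(600,480))[:,:,::-1])"
```

```text
fix frame TCP [-9.5 65.8 82.2] axes [[1.0, -0.0, -0.0], [-0.0, -1.0, -0.0], [-0.0, 0.0, -1.0]] 5.15 50.166478169145336 [-0.2  0.3 -0.6]
```

View pics/v3.png

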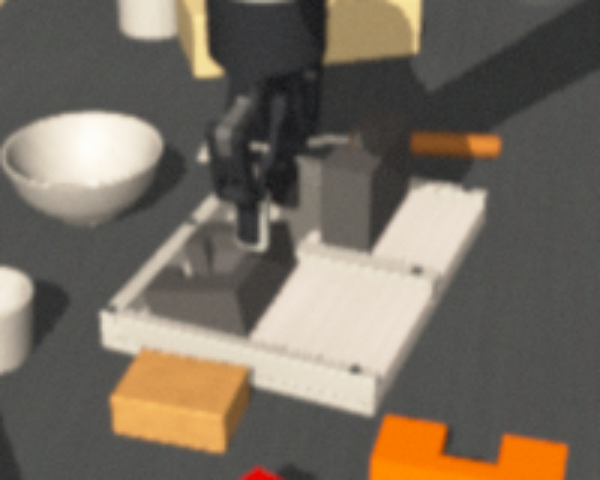

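half_p has fallen on its back, hollow up, pitched over the step into the pocket; half_q is untouched. I back off, lower, and push on its bottom end.

drive_tool(
  deltas=[
    [[-2,0,0],[0,0,0]],
    [[-2,0,0],[0,0,0]],
    [[-1.8,0,0],[0,0,0]],
    [[0,0,0],[0,0,0]],
    [[0,0,2],[0,0,0]],
    [[0,0,2],[0,0,0]],
    [[0,0,1.2],[0,0,0]],
    [[0,0,0],[0,0,0]],
  ],
)

```text
clock: 6.0
position: [483.1, 44.6, 28.9]
ee_rot: [0.993, -0.117, -0.001, 0.001]
contact_force: [0.0, 1.1, 0.5]
gripper_width: 50.3
grasp_force: 0.0
```

drive_tool(
  deltas=[
    [[1,0,0],[0,0,0]],
    [[1,0,0],[0,0,0]],
    [[0.5,0,0],[0,0,0]],
    [[0.5,0,0],[0,0,0]],
    [[0.5,0,0],[0,0,0]],
    [[0.5,0,0],[0,0,0]],
    [[0.5,0,0],[0,0,0]],
    [[0.5,0,0],[0,0,0]],
    [[0,0,0],[0,0,0]],
  ],
)

```text
clock: 6.9
position: [532.5, 33.3, 30.1]
ee_rot: [0.993, -0.117, -0.0, 0.0]
contact_force: [-0.1, -0.1, 0.1]
gripper_width: 50.1
grasp_force: 0.0
```

```bash
python3 -c "
from w import *
e=snap('side','s4')
cv2.imwrite('pics/v4.png',cv2.resize(e['img'][100:260,240:440],(600,480))[:,:,::-1])"
```

```text
fix frame TCP [-16.9  65.8  30.1] axes [[1.0, -0.0, -0.0], [-0.0, -1.0, -0.0], [-0.0, 0.0, -1.0]] 6.9 50.12018295517404 [-0.1 -0.1  0.1]
```

View pics/v4.png

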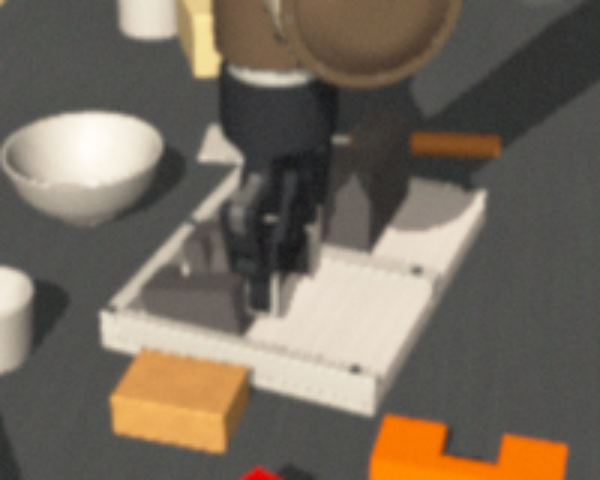

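The fingers are just at half_p's bottom end, which still rests on the step. Pushing on in small steps.

drive_tool(
  deltas=[
    [[0.3,0,0],[0,0,0]],
    [[0.3,0,0],[0,0,0]],
    [[0.3,0,0],[0,0,0]],
  ],
)

```text
clock: 7.25
position: [540.0, 31.0, 29.9]
ee_rot: [0.993, -0.117, -0.001, 0.0]
contact_force: [-3.0, -0.2, -1.4]
gripper_width: 50.1
grasp_force: 1.3
```

drive_tool(
  deltas=[
    [[0.2,0,0],[0,0,0]],
    [[0,0,0],[0,0,0]],
    [[0,0,0],[0,0,0]],
  ],
)

```text
clock: 7.55
position: [542.8, 30.7, 30.2]
ee_rot: [0.993, -0.117, -0.0, 0.0]
contact_force: [-0.8, -0.5, -0.6]
gripper_width: 49.9
grasp_force: 0.8
```

```bash
python3 -c "
from w import *
e=snap('side','s5')
cv2.imwrite('pics/v5.png',cv2.resize(e['img'][140:240,250:400],(750,500))[:,:,::-1])"
```

```text
fix frame TCP [-6.3 65.8 30.2] axes [[1.0, -0.0, -0.0], [-0.0, -1.0, -0.0], [-0.0, 0.0, -1.0]] 7.55 49.86429048363702 [-0.8 -0.5 -0.6]
```

View pics/v5.png

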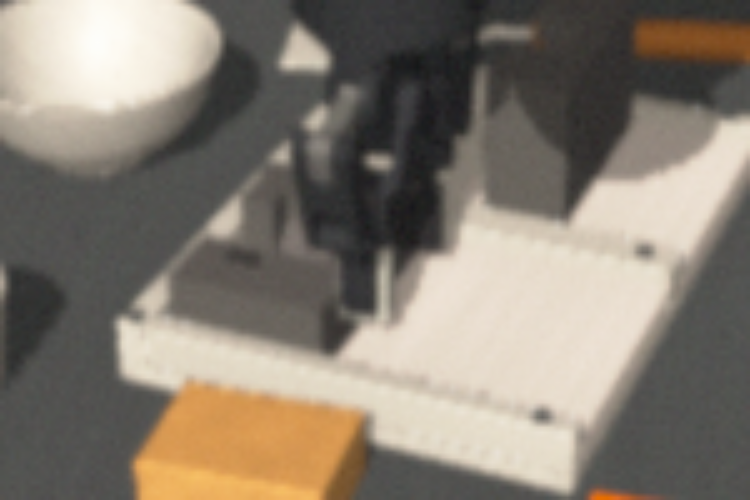

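The bottom end is now close to the step and looks about level; the force is low. A few more millimetres, watching the force.

drive_tool(
  deltas=[
    [[0.1,0,0],[0,0,0]],
    [[0.1,0,0],[0,0,0]],
    [[0,0,0],[0,0,0]],
  ],
)

```text
clock: 7.9
position: [544.8, 30.3, 30.3]
ee_rot: [0.993, -0.117, -0.0, 0.0]
contact_force: [-0.9, -0.0, -1.6]
gripper_width: 49.8
grasp_force: 0.9
```

```bash
cat > d.py <<'E'
from w import *
e=snap('side','s6'); g=cv2.cvtColor(e['img'],cv2.COLOR_RGB2GRAY)
# predicted px of trailing-left top corner, if home (z46) / on ledge (z58), and rest
for n,p in dict(homeTL=(4,115,46),homeLL=(74,115,46),ledgeTL=(-2,115,57),farwall=(78,120,28)).items(): print(n,np.round(proj(e,M@np.array(p)+o),1))
m=((e['img'].max(2)<105)).astype(np.uint8)
for r in range(184,216,2): print(r,' '.join('%3d'%v for v in g[r,276:326:2]))
E
python3 d.py
```

```text
fix frame TCP [-4.2 65.8 30.3] axes [[1.0, -0.0, 0.0], [-0.0, -1.0, -0.0], [0.0, 0.0, -1.0]] 7.9 49.83638870417237 [-0.9 -0.  -1.6]
homeTL [313.9 201.3]
homeLL [283.1 194. ]
ledgeTL [316.4 197.4]
farwall [280.9 202.1]
184  80  80  81  81  82  81  82  90 172 198 184 113 101  97  67  93 107  57  40  51  50  48  43  37  38
186  78  82  83  79  84  82  81 121 175 190 160 107 103 100  73 110 117  65  46  67  67  59  43  32  40
188  84  80  82  84  81  82  87  93 101 110 101  98 101  99  78 117 120  85  59  60  60  60  48  40  41
190  83  82  81  84  82  83  90  86  85  78  63  64  78  93  90 107 113 113 104  93  62  47  43  34  81
192  85  81  79  83  85  87  90  86  88  83  78  73  70  88  90  92  94  93  97  93  91  43  49  41  90
194  82  83  84  95  93  88  91  88  87  89  88  89  89  87  91  88  86  89  87  91 111  56  53  52 121
196  80  83 130 144  99  94  96  94  91  89  88  89  89  88  87  89  88  88  91  85 102  55  50  52 127
198  87 135 193 168 103 102 103  99 100  98  94  95  93  92  90  86  90  88  88  87  89  53  55  58 128
200 114 190 201 180  99 101 101 102 100  99 101  99  99  99 101  95  90  91  90  74  73  60  54  52 125
202 113 142 194 149 113 105 102 100 101 101 102 101 100 103 103  99 103  98  90  55  70 112  94  89 156
204 173 171 194 193 178 168 151 124 111 103 101 102 102  99 102  99 100 103  93  61  58  70  92 155 188
206 222 208 219 220 211 203 197 185 175 162 142 118 116 105  97 104 100  99  93  59  57  57 110 207 218
208 224 221 222 222 220 225 219 221 208 204 195 188 179 164 150 128 111 105  94  61  57  89 199 222 218
210 223 226 220 218 219 220 219 220 218 224 217 221 209 202 193 186 174 161 144 104  94 179 221 220 221
212 221 216 214 217 219 218 218 217 218 217 218 220 218 224 218 221 209 201 192 185 178 196 196 194 213
214 215 222 221 217 218 212 210 215 215 217 217 219 217 217 219 219 219 223 217 221 207 201 193 191 194
```

Numbers suggest half_p is level and home. Backing off for a clear check from both cameras.

drive_tool(
  deltas=[
    [[-1,0,0],[0,0,0]],
    [[-2,0,0],[0,0,0]],
    [[-2,0,0],[0,0,0]],
    [[0,0,-3],[0,0,0]],
    [[0,0,-4],[0,0,0]],
    [[0,0,-4],[0,0,0]],
    [[0,0,-4],[0,0,0]],
    [[-1,-3,0],[0,0,0]],
    [[-1,-4,0],[0,0,0]],
    [[-1,-4,0],[0,0,0]],
    [[-1,-4,0],[0,0,0]],
    [[-1,-4,0],[0,0,0]],
  ],
)

```text
clock: 9.15
position: [491.7, 240.5, 181.3]
ee_rot: [0.993, -0.117, 0.001, -0.001]
contact_force: [0.9, -0.2, 1.1]
gripper_width: 50.0
grasp_force: 0.0
```

drive_tool(
  deltas=[
    [[-1,-4,0],[0,0,0]],
    [[-1,-4,0],[0,0,0]],
    [[-1,-4,0],[0,0,0]],
    [[-1,-4,0],[0,0,0]],
    [[0,0,0],[0,0,0]],
  ],
)

```text
clock: 9.65
position: [489.9, 408.3, 180.2]
ee_rot: [0.993, -0.115, 0.001, -0.002]
contact_force: [-0.5, 0.4, 0.7]
gripper_width: 50.1
grasp_force: 0.0
```

```bash
python3 -c "
from w import *
d=snap('top','t7');e=snap('side','s7')
a=d['img'][125:245,320:420];b=e['img'][140:230,265:340]
c=np.hstack([cv2.resize(a,(400,480),interpolation=cv2.INTER_CUBIC),cv2.resize(b,(400,480),interpolation=cv2.INTER_CUBIC)]);cv2.imwrite('pics/v7.png',c[:,:,::-1])
for p in [(4,115,46),(74,115,46),(74,15,46),(4,15,46)]:
    w=M@np.array(p)+o; u=proj(d,w);v=proj(e,w); print(p,'crop top',round((u[0]-320)*4),round((u[1]-125)*4),'side',round(400+(v[0]-265)*16/3),round((v[1]-140)*16/3))"
```

```text
fix frame TCP [-145.5  420.7  180.2] axes [[1.0, 0.005, 0.002], [0.005, -1.0, 0.003], [0.002, -0.003, -1.0]] 9.65 50.13798318195267 [-0.5  0.4  0.7]
(4, 115, 46) crop top 78 222 side 661 327
(74, 115, 46) crop top 112 75 side 496 288
(74, 15, 46) crop top 328 124 side 611 165
(4, 15, 46) crop top 297 272 side 765 198
```

View pics/v7.png

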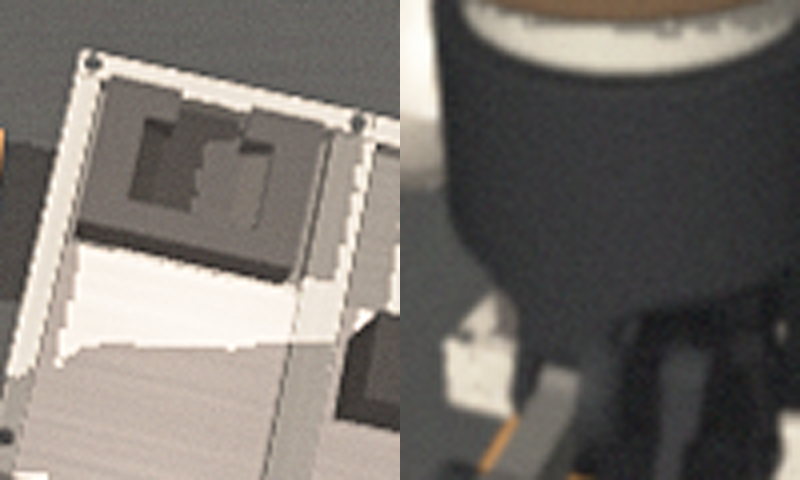

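Top view: half_p lies hollow up in the left pocket, with its corners at the predicted home places within about 1.5 px. The side view is blocked by the wrist, so I move aside and check the height there numerically.

drive_tool(
  deltas=[
    [[-3,0,0],[0,0,0]],
    [[-3,0,0],[0,0,0]],
    [[-3,0,0],[0,0,0]],
    [[-3,0,0],[0,0,0]],
    [[-3,0,0],[0,0,0]],
    [[-3,0,0],[0,0,0]],
    [[-3,0,0],[0,0,0]],
    [[0,0,0],[0,0,0]],
  ],
)

```text
clock: 10.55
position: [283.9, 451.5, 181.2]
ee_rot: [0.993, -0.116, -0.0, -0.001]
contact_force: [-0.4, 0.2, -0.2]
gripper_width: 49.7
grasp_force: 0.0
```

```bash
sed -i "s/'s6'/'s8'/" d.py; cat >> d.py <<'E'
print('blurred edge rows (top->side face) per col')
G=cv2.GaussianBlur(g.astype(np.float32),(0,0),1.0)
for c in range(286,314,3):
    s=np.diff(G[190:206,c]); print(c,[round(float(v),1) for v in s])
t=dict(np.load('pics/top0.npz'));x=get_image('top')
# half_q: change between first and present top pictures
df=cv2.absdiff(x['img'],t['img'].astype(np.uint8)).max(2)[195:240,412:480]; print('q diff mean/frac',df.mean(),(df>40).mean())
E
python3 d.py
```

```text
fix frame TCP [-355.9  414.8  181.2] axes [[1.0, 0.002, -0.0], [0.002, -1.0, 0.002], [-0.0, -0.002, -1.0]] 10.55 49.743706660462394 [-0.4  0.2 -0.2]
homeTL [313.9 201.3]
homeLL [283.1 194. ]
ledgeTL [316.4 197.4]
farwall [280.9 202.1]
184  79  78  80  80  80  84  79  86 166 195 182 111  99 100  68  95 112 110 109 106 103  98  94  86  88
186  77  77  80  80  82  84  81 118 173 187 156 100  98  99  72 110 117 120 118 116 115  98  85  88  82
188  80  80  81  79  78  81  83  93  96 108  97  97  99  95  81 114 118 116 119 115 106  88  86  83  66
190  81  81  80  78  78  84  84  85  88  78  61  66  74  89  88 103 112 115 117 113  91  88  86  76  55
192  79  80  79  80  84  90  87  85  87  79  77  73  71  88  88  87  90  94  94  93  84  84  77  58  55
194  80  84  85  96  90  86  89  89  88  86  86  85  87  87  87  87  89  85  88  86  88  80  59  56  54
196  77  83 125 138  98  96  94  91  90  88  85  86  86  85  89  89  85  86  87  84  80  62  49  52  53
198  80 133 190 166 101  98  97  99  97  95  96  92  91  89  89  86  86  87  87  81  66  55  53  55  58
200 116 189 198 173  97  99 100 1
[... 1045 characters left out ...]
2.9, 2.5, 1.3, 0.5, 0.2, 0.8, 4.5, 14.0, 24.4]
295 [-1.5, 4.8, 5.3, 3.0, 1.3, 1.0, 2.3, 3.5, 2.8, 1.4, 0.1, -0.4, 1.0, 6.8, 17.4]
298 [-4.3, 4.6, 7.2, 4.2, 1.5, 1.0, 1.7, 2.8, 2.9, 1.6, 1.0, 1.0, 0.4, 1.4, 7.6]
301 [-3.4, 0.4, 2.5, 2.4, 0.9, -0.0, 1.1, 2.3, 3.0, 2.8, 1.7, 0.4, 0.1, 0.8, 3.8]
304 [-1.7, -1.5, -0.7, -0.1, 0.6, 0.4, 0.0, 0.7, 2.1, 3.4, 2.6, 0.7, -0.2, 0.1, 1.3]
307 [-8.6, -6.4, -2.5, -0.5, -0.2, -0.0, 0.4, 0.6, 1.2, 2.5, 3.5, 2.6, 0.9, -0.2, 0.2]
310 [-7.5, -8.2, -5.6, -2.3, -0.8, -0.4, 0.2, 0.6, 0.9, 1.8, 3.0, 2.9, 1.3, 0.3, 0.4]
313 [-7.7, -8.6, -5.9, -2.5, -0.6, -0.4, -0.9, -1.0, -1.4, -2.5, -2.9, -2.0, -1.1, -0.6, 0.2]
q diff mean/frac 3.8084967320261436 0.00065359477124183
```

The side edge runs from (286,195.5) to (310,201.0). Its slope of 0.23 matches the level prediction of 0.24, and its height is within 1 px of home. half_q is unchanged, so I hand the job in.

```bash
python3 -c "
from bench import arm
print(arm.job_done())"
```

```text
the job is handed in; nothing more can be done
None
```

I tipped half_p (the left half) hollow up and pushed it home in the left pocket, where the final camera checks show it level and on the floor; half_q still stands where it was, and the job is handed in at about 10.7 s of the 32 s, with no verdict returned.

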